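# Try a pipe sleeve on the leaning gauge pin and sort it

### The job

Take the pipe sleeve that stands on the round blue mat and slide it onto the leaning gauge pin as far as it will go. If it goes right down onto the collar it is good: stand it upright in the green tray; if it is held up part-way it is bad: stand it upright in the orange tray. Leave the other sleeve in the black tray, and the pots, bottle, jar and tools, where they are.

Things in the scene. Friction and masses are not known exactly. Their poses are not given: they have to be found in the camera images.
- sleeve_a: light grey rigid plastic pipe sleeve, a tube standing on end: 44 mm outside diameter, 90 mm long, 33 mm bore open at both ends, thin darker band round its middle, about 0.12 kg. Origin at the centre of its lower end, z up along the bore. Test it if it stands on the blue mat; leave it if it stands in the black tray. It may or may not have a web of moulding flash inside, half-way along the bore
- sleeve_b: light grey rigid plastic pipe sleeve, a tube standing on end: 44 mm outside diameter, 90 mm long, 33 mm bore open at both ends, thin darker band round its middle, about 0.12 kg. Origin at the centre of its lower end, z up along the bore. Test it if it stands on the blue mat; leave it if it stands in the black tray. It may or may not have a web of moulding flash inside, half-way along the bore
- gauge_pin: fixed brass gauge pin, 30 mm diameter, 80 mm long, on a dark steel collar (60 mm across, 8 mm thick); the last 24 mm taper to a flat nose 16 mm across. Leans 0.56 rad from vertical, roughly towards the robot. Origin at the centre of the collar's upper face, 85 mm above the table; z along the pin to its nose; y level
- gauge: fixed blue stand under the pin, base 130 x 110 x 12 mm, origin at the centre of its underside; the pin leans to its -x. A good sleeve slides down until its lower end rests on the collar; in a bad one flash half-way along the bore meets the pin's nose and stops it with the lower end about 39 mm short of the collar. Both stops are rigid
- test_mat: round blue mat, 100 mm across, 4 mm thick, fixed; origin at the centre of its underside; the sleeve to test stands on it, its lower end 4 mm above the table
- green_tray: green open tray for good sleeves, fixed, 170 x 170 mm, 35 mm high, walls and floor 4 mm; origin at the centre of its underside
- orange_tray: orange open tray for bad sleeves, fixed, 170 x 170 mm, 35 mm high, walls and floor 4 mm; origin at the centre of its underside
- spare_tray: black open tray, fixed, 140 x 140 mm, 28 mm high, that holds the other sleeve, not to be touched; origin at the centre of its underside
- terracotta_pot: small terracotta pot with a green plant, 90 mm across, 85 mm tall (leaves up to about 45 mm higher); bystander, leave it; origin at the centre of its underside
- grey_pot: grey pot with a dry plant, 110 mm across, 100 mm tall (stems up to about 50 mm higher); bystander, leave it; origin at the centre of its underside
- feed_bottle: white bottle, 68 mm across, 190 mm tall; bystander, leave it; origin at the centre of its underside
- label_jar: amber glass jar, 56 mm across, 80 mm tall; bystander, leave it; origin at the centre of its underside
- dibber: wooden dibber with a steel point lying along its x axis, 150 mm long, 26 mm high, cross-grip 50 mm wide; bystander, leave it; origin at the centre of its underside
- trowel: hand trowel with red handle lying along its x axis, 275 mm long, 66 mm wide, 24 mm high; bystander, leave it; origin at the centre of its underside

How it is judged:
By the outcome, as a careful person would: the job done as asked, in the order asked, and still so for the second after the job is handed in, with the robot touching nothing.
It also fails if it takes over 45 s, if anything falls off the work surface, if the arm or the gripper's body presses on something with over 40 N, if the wrist force passes 120 N, or if a joint passes its speed limit or range.

### The arm

A 6-joint arm with a two-finger parallel gripper is mounted at the origin on the work surface. World frame = base frame: x ahead of the robot, y to its left, z up, the work surface at z = 0. Lengths are in m, angles in rad, forces in N, time in s.
With the tool pointing down it reaches from about 0.2 to 0.875 m from the base axis. Payload 3.4 kg.
Tool frame: the origin (TCP) lies midway between the tips of the shut fingers; the grasp point (between the pads) lies 19 mm behind it; z points along the fingers, y is the line along which they close (so a half turn about z gives the same grasp; the last joint's range is limited). The gripper opens to 94 mm and grips with 3 to 60 N. Pads are 16 mm wide; open, the fingers measure 119 mm over their backs; the gripper's body (75 mm by 177 mm) begins 78 mm behind the grasp point.
Start: joints at [1.166, 0.276, 1.505, -0, 1.361, -0.121], TCP at [0.161, 0.552, 0.205] pointing down, gripper open.
Joint ranges: [-2.89, 2.89], [-0.75, 2.08], [0.22, 2.7], [-1.18, 4.32], [0.11, 2.71], [-2.7, 2.7]. Speed limits (rad/s): [2.57, 2.57, 3.14, 3.14, 3.14, 3.14].

### API

Orientations are given as a rotation vector (axis times angle).
In Python, from plant import env gives the robot as it stands.
- The arm moves only by the tool drive_effector, called after "Call:" as name(argument=value, ...) on one line, values as JSON. Schema: {"type":"object","properties":{"rows":{"type":"object","properties":{"steps":{"type":"array","items":{"type":"array","items":{"type":"number"},"minItems":7,"maxItems":7},"minItems":1,"maxItems":12}},"additionalProperties":false,"required":["steps"]},"force":{"type":"number"},"only":{"type":"string"},"quiet":{"type":"boolean"},"lines":{"type":"string"}},"required":["rows"],"additionalProperties":false}. rows is an object whose key "steps" holds a list of rows, 1 to 12 of them, each of 7 numbers: dx, dy, dz in fractions of the full range, 1 being 0.5 m, then a rotation vector rx, ry, rz in parts of the range, where 1.0 means 2 pi rad, then the finger opening in m; each row shifts and turns the commanded pose from where the row before left it, along the tool's axes as they then stand; what a row does not reach is not made up. A row lasts 1/12 s, in which the tool goes at most 0.0417 m and 0.125 rad, less where a joint would pass 70% of its speed; a pose out of reach is approached as far as the arm can. The fingers move at their own pace and stop on an object; force is the grip in N (left out, the last holds). Time passes only in rows, so rows that do not move let the fingers close. The tool returns the time, the measured TCP pose, the force, the opening and the grip force at its end. only (a regular expression) keeps the lines of the reply that match it, lines (a string "A,B") keeps lines A to B, and quiet returns only ok. Shift and turn numbers lie between -1 and 1, and a call with a number outside is refused. Input that does not fit is refused with a message, and nothing moves.
- env.get_obs(): the state, without advancing time (a new reading comes with each control period).
- env.camera(name): name is "scene" or "top"; returns the picture (400x640x3 uint8, blue, green, red); there is no depth.
- env.calibration(name): a dict with "fx", "fy", "cx", "cy" (pixels), "dist" ([k1, k2, p1, p2, k3] as OpenCV has them; the pictures are not rectified), "R" (3x3) and "t" (3): a world point X has camera coordinates R X + t. Camera axes: x right, y down, z forward; pixel columns grow to the right and rows downward; lengths in m; the calibration is good to about 2 mm. A picture is of the moment at which its call begins. calibration takes no time and is no camera call.
- env.hand_in(): hands the job in; it is judged then, once.
The state is a dict: "t": time; "qpos": joint angles; "dq": joint speeds; "effort": joint torques, N m; "eef_pos": TCP position; "eef_rot": TCP orientation; "ft_force": force on the tool from outside, world axes, zero at the start; "ft_torque": the same for the moment, N m; "gripper_width": finger opening in m; "finger_force": force on a finger pad.
Only numpy, scipy, OpenCV 4.12 (cv2) and the standard library are available. Lean on these libraries where they do the work, as an engineer would, in place of code of your own. Each camera call takes 0.05 s, during which the arm holds its last target. There are 200 camera calls.

## Working session

There is one attempt and no reset: what is moved stays moved. The work goes in short steps, Python scripts to look and compute and a tool call to move; the robot and the scene stay as the last step left them, time stands still between calls to the robot, and variables do not carry over. Pictures are saved under pics/ and viewed, at most 10 in all, crops included, and the job is handed in when it is done.

```bash
ls; mkdir -p pics; python3 - <<'E'
from plant import env
import cv2,json
for n in("scene","top"):
    cv2.imwrite(f"pics/{n}0.png",env.camera(n)); c=env.calibration(n)
    print(n,{k:(v.tolist() if hasattr(v,'tolist') else v) for k,v in c.items()})
print(env.get_obs())
E
```

```text
pics
plant.py
scene {'fx': 418.90064055326775, 'fy': 418.90064055326775, 'cx': 317.61901446945524, 'cy': 201.37702751149448, 'dist': [0.020414437898018504, 0.0, 0.0, 0.0, 0.0], 'R': [[0.012233919765376987, 0.9999239753812604, -0.001540994779660907], [0.7947131907098948, -0.010658484413676523, -0.6068915399160725], [-0.6068618258869746, 0.006200013527407687, -0.7947831679857013]], 't': [0.00024355098175060717, -0.39072521519375597, 1.5859892658363082]}
top {'fx': 393.6250479111818, 'fy': 393.6250479111818, 'cx': 318.2889562222371, 'cy': 198.75246468480003, 'dist': [-0.05645935570842477, 0.0, 0.0, 0.0, 0.0], 'R': [[0.02063801207064073, -0.9997135955907054, 0.01211607398769982], [-0.9862190282183678, -0.022346174659379922, -0.16392887743808573], [0.16415267539029188, -0.0085659365626773, -0.9863977513625088]], 't': [-0.004235478664246657, 0.568034874126972, 1.0077683256986811]}
{'t': 0.1, 'qpos': array([ 1.16601373e+00,  2.76532422e-01,  1.50597150e+00, -4.04136563e-06,
        1.36066534e+00, -1.21037919e-01]), 'dq': array([-0.00056096, -0.00260844, -0.00363802,  0.00013861,  0.00015678,
        0.00060315]), 'effort': array([ 2.22792536e-03, -4.05455053e+01, -2.37776756e+01,  7.02170399e-02,
        2.99665995e-02, -3.68856706e-05]), 'eef_pos': array([0.1608097 , 0.55155503, 0.2047048 ]), 'eef_rot': array([-4.44152580e-01, -3.10962647e+00,  2.39274427e-03]), 'ft_force': array([-0.10397515,  0.8342168 , -0.19048719]), 'ft_torque': array([0.00677132, 0.030733  , 0.02054081]), 'finger_force': 0.0, 'gripper_width': 0.09419739636069116}
```

View pics/scene0.png

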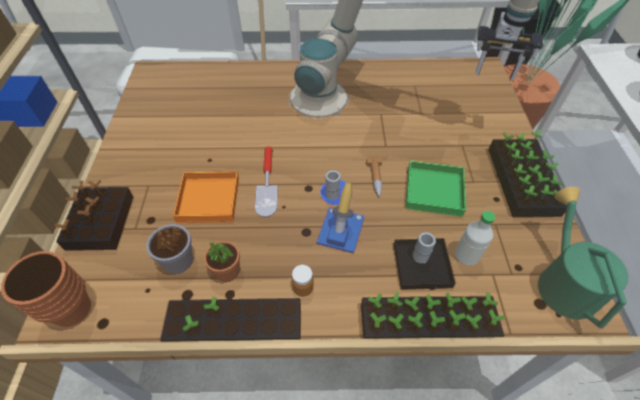

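View pics/top0.png

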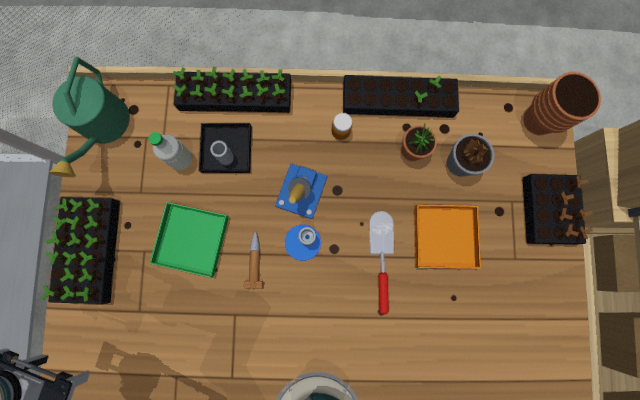

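The scene view shows the sleeve on the blue mat at about (333,185), the pin at (345,200), the green tray at (436,188) and the orange tray at (208,196). The top view shows the sleeve at (307,238), the pin at (298,190), the green tray at (190,240) and the orange tray at (448,237). I'll enlarge these areas next.

```bash
python3 - <<'E'
import cv2
a=cv2.imread("pics/top0.png")[155:265,260:360]; cv2.imwrite("pics/tc.png",cv2.resize(a,None,fx=5.4,fy=5.4,interpolation=cv2.INTER_CUBIC))
a=cv2.imread("pics/scene0.png")[160:260,300:400]; cv2.imwrite("pics/sc.png",cv2.resize(a,None,fx=6,fy=6,interpolation=cv2.INTER_CUBIC))
E
```

```text
(no output)
```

View pics/tc.png

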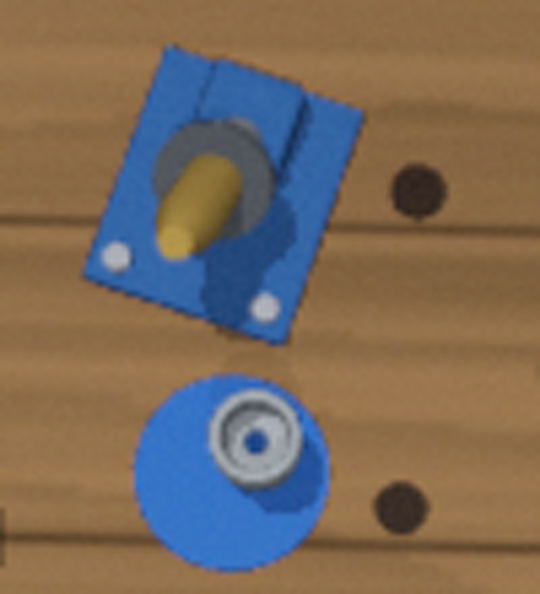

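View pics/sc.png

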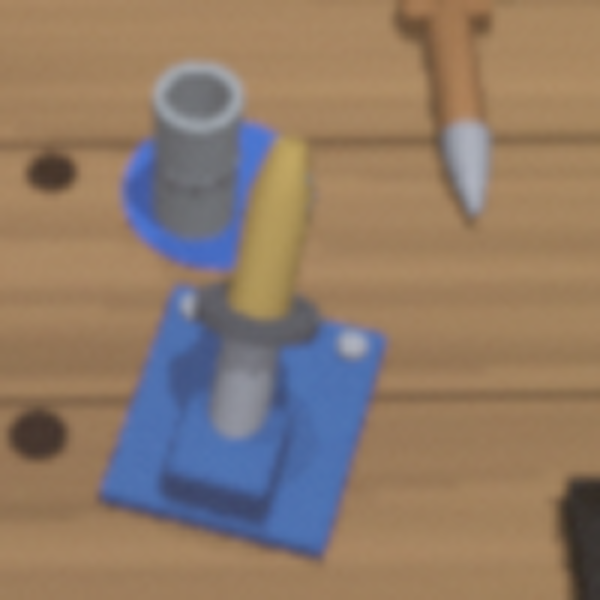

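The top crop shows the sleeve rim centred at crop (256,438), the nose at (176,244) and the collar near (213,180). Something narrows the bore. The scene crop shows the sleeve rim at (199,97), the nose at (291,142) and the collar at (257,310).

```bash
cat > h.py <<'E'
from plant import env
import numpy as np,cv2
from scipy.spatial.transform import Rotation as Ro
def ray(n,p):
    c=env.calibration(n);K=np.array([[c['fx'],0,c['cx']],[0,c['fy'],c['cy']],[0,0,1]])
    q=cv2.undistortPoints(np.array([[p]],float),K,np.array(c['dist']))[0,0]
    R=np.array(c['R']);return -R.T@np.array(c['t']),R.T@np.array([*q,1])
def onz(n,p,z):
    o,d=ray(n,p);return o+d*(z-o[2])/d[2]
def T(x,y):return (260+(x+.5)/5.4-.5,155+(y+.5)/5.4-.5)
def S(x,y):return (300+(x+.5)/6-.5,160+(y+.5)/6-.5)
def tri(a,b):
    o1,d1=ray('top',a);o2,d2=ray('scene',b)
    s=np.linalg.lstsq(np.c_[d1,-d2],o2-o1,rcond=None)[0]
    p,q=o1+s[0]*d1,o2+s[1]*d2;return (p+q)/2,np.linalg.norm(p-q)
def pix(n,X):
    c=env.calibration(n);K=np.array([[c['fx'],0,c['cx']],[0,c['fy'],c['cy']],[0,0,1]])
    return cv2.projectPoints(np.array([X],float),cv2.Rodrigues(np.array(c['R']))[0],np.array(c['t']),K,np.array(c['dist']))[0].reshape(-1,2)
E
python3 - <<'E'
from h import *
np.set_printoptions(precision=4,suppress=True)
print('sleeve',onz('top',T(256,438),.094),onz('scene',S(199,97),.094),tri(T(256,438),S(199,97)))
print('mat',onz('top',T(232,473),.004))
print('nose',onz('top',T(176,244),.1528),onz('scene',S(291,142),.1528),tri(T(176,244),S(291,142)))
print('collar',onz('top',T(213,180),.085),onz('scene',S(257,310),.085))
a=[onz('top',T(*p),.012) for p in[(167,45),(363,113),(285,345),(84,277)]]
b=[onz('scene',S(*p),.012) for p in[(323,558),(99,500),(174,287),(386,335)]]
for q in(a,b):
    q=np.array(q);print('base',q[:,:2].tolist(),q.mean(0),[np.linalg.norm(q[i]-q[(i+1)%4]) for i in range(4)])
    for i,j in((3,0),(2,1),(1,0),(2,3)):
        e=q[j]-q[i];print(np.arctan2(e[1],e[0]))
for n,P in(('green',[(170,203),(228,216),(213,277),(152,264)]),('orange',[(416,206),(478,206),(479,269),(417,269)])):
    q=np.array([onz('top',p,.035) for p in P]);print(n,q.mean(0),[np.linalg.norm(q[i]-q[(i+1)%4]) for i in range(4)])
E
```

```text
sleeve [0.4652 0.035  0.094 ] [0.4695 0.0385 0.094 ] (array([0.4656, 0.0369, 0.0894]), np.float64(0.0036838114610719783))
mat [0.4535 0.0483 0.004 ]
nose [0.5465 0.0717 0.1528] [0.5477 0.0757 0.1528] (array([0.5467, 0.0738, 0.1516]), np.float64(0.004025352469530852))
collar [0.589  0.0589 0.085 ] [0.5918 0.0613 0.085 ]
base [[0.6741183631806513, 0.08792342186724239], [0.6402307857638192, -0.014737357541870211], [0.518520197454595, 0.02287200579002803], [0.551148946284359, 0.12635366934969064]] [0.596  0.0556 0.012 ] [np.float64(0.10810922038414794), np.float64(0.1273888987188766), np.float64(0.1085038706372774), np.float64(0.12883462816097377)]
-0.3029019429168588
-0.2996990233275062
1.2519651410750137
1.2653539894627464
base [[0.6809627873760717, 0.09085681199775454], [0.648234084513824, -0.01249238327342752], [0.5240060306618699, 0.02630874140463278], [0.5548666378546152, 0.13006503773423989]] [0.602  0.0587 0.012 ] [np.float64(0.10840767571646494), np.float64(0.13014659672894405), np.float64(0.1082485385783206), np.float64(0.13205121691806068)]
-0.30146222524465754
-0.30273714818798747
1.264107188371705
1.2816957013401789
green [0.4515 0.3466 0.035 ] [np.float64(0.1633940409886637), np.float64(0.16526851475229734), np.float64(0.1676695057365035), np.float64(0.16852975723082295)]
orange [ 0.473 -0.343  0.035] [np.float64(0.1721005548022431), np.float64(0.1705366555816356), np.float64(0.1679224563431445), np.float64(0.1690525265805504)]
```

```bash
cat >> h.py <<'E'
YAW=-0.303
def Rt(th):
    # tool with axis tilted th from down towards +x' (pin axis at th=.56); y level
    x=np.array([np.cos(YAW),np.sin(YAW),0]);Z=np.array([0,0,1.])
    z=np.sin(th)*x-np.cos(th)*Z;y=np.cross(Z,x);return np.c_[np.cross(y,z),y,z]
def go(p,th):
    o=env.get_obs();R=Ro.from_rotvec(o['eef_rot']).as_matrix()
    np.set_printoptions(precision=4,suppress=True)
    print('t',o['t'],'move',R.T@(np.array(p)-o['eef_pos']),'rot',Ro.from_matrix(R.T@Rt(th)).as_rotvec(),'pos',o['eef_pos'],'F',o['ft_force'],'w',o['gripper_width'])
E
python3 -c "
from h import *
go([.467,.037,.205],0)"
```

```text
t 0.1 move [-0.438  -0.4083  0.0003] rot [-0.0016 -0.0002  0.0193] pos [0.1608 0.5516 0.2047] F [-0.104   0.8342 -0.1905] w 0.09419739636069116
```

Careful with the scale: shifts go in shares of 0.5 m and turns go in shares of 2 pi rad. That gives: -0.027 m is -0.054, -0.025 m is -0.05.

Call:
drive_effector(rows={"steps": [[-0.054,-0.05,0,0,0,0,0.094],[-0.054,-0.05,0,0,0,0,0.094],[-0.054,-0.05,0,0,0,0,0.094],[-0.054,-0.05,0,0,0,0,0.094],[-0.054,-0.05,0,0,0,0,0.094],[-0.054,-0.05,0,0,0,0,0.094],[-0.054,-0.05,0,0,0,0,0.094],[-0.054,-0.05,0,0,0,0,0.094],[-0.054,-0.05,0,0,0,0,0.094],[-0.054,-0.05,0,0,0,0,0.094],[-0.054,-0.05,0,0,0,0,0.094],[-0.054,-0.05,0,0,0,0,0.094]]}, force=15)

```text
t: 1.1
eef_pos: [0.3883, 0.1716, 0.2053]
eef_rot: [-0.444, -3.11, -0.0]
ft_force: [0.9, 0.2, -0.1]
gripper_width: 0.094
finger_force: 0.0
```

Call:
drive_effector(rows={"steps": [[-0.054,-0.05,0,0,0,0,0.094],[-0.054,-0.05,0,0,0,0,0.094],[-0.054,-0.05,0,0,0,0.003,0.094],[0,0,0,0,0,0,0.094]]})

```text
t: 1.43
eef_pos: [0.4483, 0.0733, 0.2052]
eef_rot: [0.483, 3.101, -0.005]
ft_force: [0.4, 0.5, 0.2]
gripper_width: 0.0942
finger_force: 0.0
```

```bash
python3 -c "
from h import *
go([.467,.037,.205],0)"
```

```text
t 1.4333 move [-0.0289 -0.0289  0.0003] rot [-0.0026  0.0032 -0.0061] pos [0.4483 0.0733 0.2052] F [0.4387 0.5197 0.1749] w 0.09417151477803885
```

To row units: 0.03 m is 0.06, -0.0145 m is -0.029.

Call:
drive_effector(rows={"steps": [[-0.029,-0.029,0,0,0,0,0.094],[-0.029,-0.029,0,0,0,0,0.094],[0,0,0.06,0,0,0,0.094],[0,0,0.06,0,0,0,0.094],[0,0,0.06,0,0,0,0.094],[0,0,0.06,0,0,0,0.094],[0,0,0.06,0,0,0,0.094],[0,0,0,0,0,0,0.094],[0,0,0,0,0,0,0.094]]})

```text
t: 2.18
eef_pos: [0.4623, 0.0428, 0.0545]
eef_rot: [-0.473, -3.102, 0.0]
ft_force: [-0.1, -0.6, 0.8]
gripper_width: 0.0939
finger_force: 0.0
```

```bash
python3 -c "
from h import *
go([.467,.037,.055],0)"
```

```text
t 2.1833 move [-0.0063 -0.0041 -0.0005] rot [-0.0008 -0.0042  0.0005] pos [0.4623 0.0428 0.0545] F [-0.1071 -0.6494  0.7577] w 0.09393505846523752
```

Call:
drive_effector(rows={"steps": [[-0.0126,-0.0082,0,0,0,0,0.094],[0,0,0,0,0,0,0.094],[0,0,0,0,0,0,0.04],[0,0,0,0,0,0,0.04],[0,0,0,0,0,0,0.04],[0,0,0,0,0,0,0.04],[0,0,0,0,0,0,0.04],[0,0,0,0,0,0,0.04],[0,0,0,0,0,0,0.04],[0,0,0,0,0,0,0.04]]}, force=20)

```text
t: 3.02
eef_pos: [0.4686, 0.0365, 0.0554]
eef_rot: [-0.474, -3.106, -0.0]
ft_force: [-0.1, 0.1, 1.3]
gripper_width: 0.044
finger_force: 0.9
```

```bash
python3 - <<'E'
from h import *
go([.467,.037,.055],0)
a=env.camera('top')[200:280,260:360]; cv2.imwrite("pics/g1.png",cv2.resize(a,None,fx=6,fy=6,interpolation=cv2.INTER_CUBIC))
E
```

```text
t 3.0167 move [ 0.0016 -0.      0.0004] rot [ 0.     -0.0001  0.0003] pos [0.4686 0.0365 0.0554] F [-0.0554  0.0726  1.2753] w 0.044013088922208315
```

To row units: -0.035 m is -0.07, -0.01 m is -0.02.

Call:
drive_effector(rows={"steps": [[0,0,0,0,0,0,0.04],[0,0,-0.02,0,0,0,0.04],[0,0,-0.07,0,0,0,0.04],[0,0,-0.07,0,0,0,0.04],[0,0,-0.07,0,0,0,0.04],[0,0,-0.07,0,0,0,0.04],[0,0,-0.07,0,0,0,0.04],[0,0,0,0,0,0,0.04]]}, force=30)

```text
t: 3.73
eef_pos: [0.4726, 0.0363, 0.2471]
eef_rot: [0.472, 3.093, 0.002]
ft_force: [1.8, -0.5, -1.5]
gripper_width: 0.0432
finger_force: 30.0
```

Call:
drive_effector(rows={"steps": [[0,0,0,0,-0.0178,0,0.04],[0,0,0,0,-0.0178,0,0.04],[0,0,0,0,-0.0178,0,0.04],[0,0,0,0,-0.0178,0,0.04],[0,0,0,0,-0.0178,0,0.04],[0,0,0,0,0,0,0.04],[0,0,0,0,0,0,0.04],[0,0,0,0,0,0,0.04]]})

```text
t: 4.4
eef_pos: [0.4702, 0.0367, 0.2416]
eef_rot: [0.39, 2.556, -0.111]
ft_force: [0.2, 0.2, -0.9]
gripper_width: 0.0432
finger_force: 30.0
```

```bash
python3 - <<'E'
from h import *
d=-Rt(.56)[:,2];c=np.array([.588,.0605,.085]);print(d)
go(c+d*(.105+.0514),.56)
E
```

```text
[-0.50698835  0.15849793  0.84725511]
t 4.4 move [-0.006   0.0578  0.0323] rot [0.001  0.0002 0.0001] pos [0.4702 0.0367 0.2416] F [ 0.2299  0.191  -0.8983] w 0.04319300798319282
```

To row units: 0.03 m is 0.06, 0.028 m is 0.056.

Call:
drive_effector(rows={"steps": [[-0.012,0.06,0,0,0,0,0.04],[0,0.056,0,0,0,0,0.04],[0,0,0.032,0,0,0,0.04],[0,0,0.032,0,0,0,0.04],[0,0,0,0,0,0,0.04],[0,0,0,0,0,0,0.04],[0,0,0,0,0,0,0.04]]})

```text
t: 4.98
eef_pos: [0.5087, 0.085, 0.2175]
eef_rot: [0.392, 2.555, -0.112]
ft_force: [-0.4, -0.4, -0.9]
gripper_width: 0.043
finger_force: 30.0
```

```bash
python3 - <<'E'
from h import *
d=-Rt(.56)[:,2];c=np.array([.588,.0605,.085])
go(c+d*(.105+.0514),.56)
a=env.camera('top')[155:265,260:360];b=env.camera('scene')[130:230,300:400]
f=lambda i:cv2.resize(i,(400,400*i.shape[0]//i.shape[1]),interpolation=cv2.INTER_CUBIC)
a=f(a);b=cv2.copyMakeBorder(f(b),0,a.shape[0]-400,0,0,0)
cv2.imwrite("pics/pre.png",np.hstack([a,b]))
for n in('top','scene'): print(n,pix(n,[c+d*.08,c+d*.105,c+d*.195,c]))
E
```

```text
t 4.9833 move [ 0.0001  0.0003 -0.    ] rot [-0.0002  0.0005 -0.0016] pos [0.5087 0.085  0.2175] F [-0.4092 -0.4465 -0.9159] w 0.04301988283617336
top [[291.5724 199.3587]
 [289.2178 203.1836]
 [279.6822 218.6799]
 [298.3965 188.2771]]
scene [[347.1622 183.1925]
 [348.811  174.4792]
 [354.9827 141.8867]
 [342.0639 210.1509]]
```

View pics/pre.png

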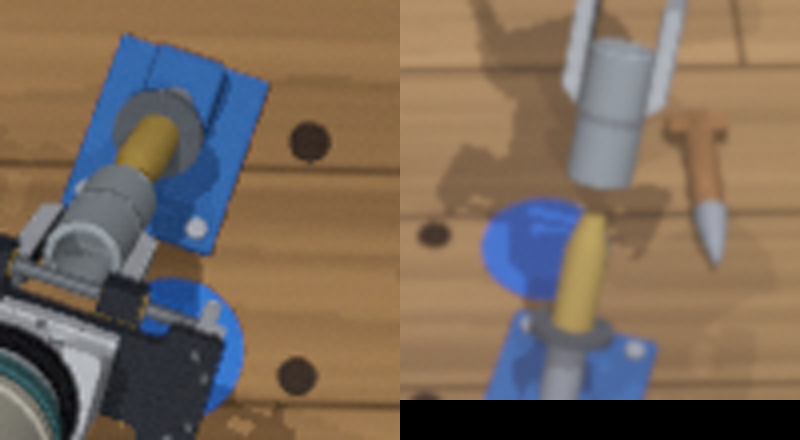

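The sleeve axis lines up with the pin in both views. In the scene the sleeve end is at (600,185) and the nose at (595,215). From the top its axis extends down the pin at (151,145). I'll slide it on in steps.

To row units: 0.01 m is 0.02, 0.006 m is 0.012.

Call:
drive_effector(rows={"steps": [[0,0,0.02,0,0,0,0.04],[0,0,0.02,0,0,0,0.04],[0,0,0.02,0,0,0,0.04],[0,0,0.012,0,0,0,0.04],[0,0,0,0,0,0,0.04]]})

```text
t: 5.5
eef_pos: [0.5251, 0.0791, 0.1851]
eef_rot: [0.391, 2.558, -0.113]
ft_force: [0.8, -1.0, -2.4]
gripper_width: 0.043
finger_force: 30.0
```

Call:
drive_effector(rows={"steps": [[0,0,0.01,0,0,0,0.04],[0,0,0.01,0,0,0,0.04],[0,0,0.008,0,0,0,0.04],[0,0,0,0,0,0,0.04]]})

```text
t: 5.83
eef_pos: [0.5336, 0.0775, 0.1744]
eef_rot: [0.389, 2.555, -0.111]
ft_force: [1.7, 0.0, -0.9]
gripper_width: 0.0432
finger_force: 30.0
```

```bash
python3 - <<'E'
from h import *
d=-Rt(.56)[:,2];c=np.array([.588,.0605,.085])
go(c+d*(.055+.0514),.56)
E
```

```text
t 5.8333 move [-0.0008 -0.     -0.0003] rot [0.0011 0.0016 0.0005] pos [0.5336 0.0775 0.1744] F [ 1.6997  0.0251 -0.8989] w 0.04315573513760863
```

To row units: 0.003 m is 0.006.

Call:
drive_effector(rows={"steps": [[0,0,0.006,0,0,0,0.04],[0,0,0.006,0,0,0,0.04],[0,0,0.006,0,0,0,0.04],[0,0,0.006,0,0,0,0.04],[0,0,0,0,0,0,0.04],[0,0,0,0,0,0,0.04]]})

```text
t: 6.33
eef_pos: [0.5396, 0.0757, 0.1645]
eef_rot: [0.389, 2.554, -0.111]
ft_force: [5.1, -1.1, -1.3]
gripper_width: 0.0431
finger_force: 30.0
```

Call:
drive_effector(rows={"steps": [[0,0,0.004,0,0,0,0.04],[0,0,0.004,0,0,0,0.04],[0,0,0.004,0,0,0,0.04],[0,0,0,0,0,0,0.04],[0,0,0,0,0,0,0.04]]})

```text
t: 6.75
eef_pos: [0.5421, 0.0748, 0.1603]
eef_rot: [0.39, 2.554, -0.111]
ft_force: [-1.7, 1.8, 7.2]
gripper_width: 0.0432
finger_force: 30.0
```

```bash
python3 - <<'E'
from h import *
d=-Rt(.56)[:,2];c=np.array([.588,.0605,.085])
go(c+d*(.037+.0514),.56)
E
```

```text
t 6.75 move [-0.0007  0.      0.0009] rot [ 0.0014  0.0023 -0.0003] pos [0.5421 0.0748 0.1603] F [-1.6636  1.793   7.217 ] w 0.04318976981894033
```

To row units: 0.0015 m is 0.003.

Call:
drive_effector(rows={"steps": [[0,0,0.003,0,0,0,0.04],[0,0,0.003,0,0,0,0.04],[0,0,0,0,0,0,0.04],[0,0,0,0,0,0,0.04]]})

```text
t: 7.08
eef_pos: [0.5426, 0.0745, 0.1596]
eef_rot: [0.391, 2.552, -0.11]
ft_force: [-17.0, 5.2, 26.1]
gripper_width: 0.0431
finger_force: 30.0
```

Call:
drive_effector(rows={"steps": [[0,0,0.003,0,0,0,0.04],[0,0,0.003,0,0,0,0.04],[0,0,0,0,0,0,0.04],[0,0,0,0,0,0,0.04]]})

```text
t: 7.42
eef_pos: [0.5439, 0.074, 0.1578]
eef_rot: [0.392, 2.552, -0.11]
ft_force: [-22.1, 5.4, 32.1]
gripper_width: 0.0429
finger_force: 30.0
```

```bash
python3 - <<'E'
from h import *
d=-Rt(.56)[:,2];c=np.array([.588,.0605,.085])
go(c+d*(.031+.0514),.56);print('axial',env.get_obs()['ft_force']@d)
a=env.camera('top')[155:265,260:360];b=env.camera('scene')[130:230,300:400]
f=lambda i:cv2.resize(i,(400,400*i.shape[0]//i.shape[1]),interpolation=cv2.INTER_CUBIC)
a=f(a);b=cv2.copyMakeBorder(f(b),0,a.shape[0]-400,0,0,0)
cv2.imwrite("pics/stop.png",np.hstack([a,b]))
E
```

```text
t 7.4167 move [-0.0005  0.0003  0.0038] rot [ 0.0017  0.0041 -0.0021] pos [0.5439 0.074  0.1578] F [-22.1327   5.4452  32.1213] w 0.04289938679020303
axial 39.29901704736056
```

View pics/stop.png

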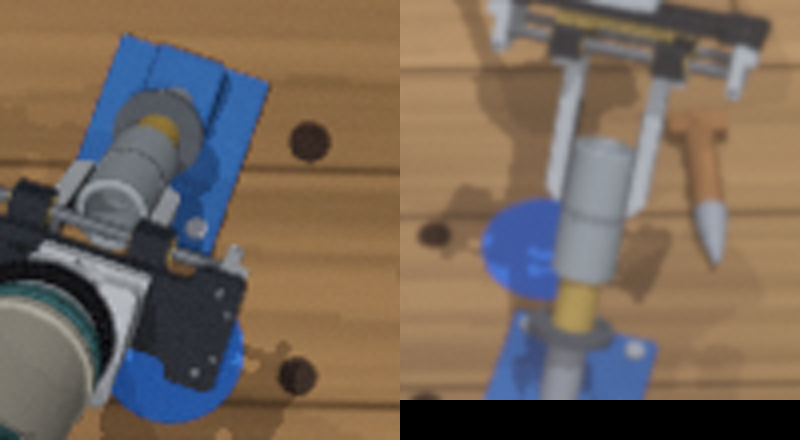

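The sleeve is held at about 38 mm above the collar with a purely axial 39 N. In the scene crop, brass is visible below it at (575,305). So it is bad and goes in the orange tray. I'll withdraw it along the axis.

To row units: -0.03 m is -0.06, -0.02 m is -0.04.

Call:
drive_effector(rows={"steps": [[0,0,-0.012,0,0,0,0.04],[0,0,-0.016,0,0,0,0.04],[0,0,-0.024,0,0,0,0.04],[0,0,-0.03,0,0,0,0.04],[0,0,-0.04,0,0,0,0.04],[0,0,-0.06,0,0,0,0.04],[0,0,-0.03,0,0,0,0.04],[0,0,0,0,0,0,0.04],[0,0,0,0,0,0,0.04]]})

```text
t: 8.27
eef_pos: [0.4892, 0.0902, 0.2423]
eef_rot: [0.391, 2.559, -0.113]
ft_force: [0.0, 0.4, -2.8]
gripper_width: 0.0429
finger_force: 30.0
```

Call:
drive_effector(rows={"steps": [[0,0,0,0,0.0178,0,0.04],[0,0,0,0,0.0178,0,0.04],[0,0,0,0,0.0178,0,0.04],[0,0,0,0,0.0178,0,0.04],[0,0,0,0,0.0178,0,0.04],[0,0,0,0,0,0,0.04],[0,0,0,0,0,0,0.04]]})

```text
t: 8.85
eef_pos: [0.4912, 0.0892, 0.2405]
eef_rot: [-0.477, -3.1, 0.003]
ft_force: [-0.6, -0.6, -1.3]
gripper_width: 0.0426
finger_force: 30.0
```

```bash
python3 - <<'E'
from h import *
go([.475,-.341,.2],0)
E
```

```text
t 8.85 move [-0.1141 -0.415   0.0409] rot [-0.0023 -0.0043 -0.0025] pos [0.4912 0.0892 0.2405] F [-0.6384 -0.5799 -1.2842] w 0.04263578876623497
```

To row units: -0.03 m is -0.06, -0.008 m is -0.016.

Call:
drive_effector(rows={"steps": [[-0.016,-0.06,0,0,0,0,0.04],[-0.016,-0.06,0,0,0,0,0.04],[-0.016,-0.06,0,0,0,0,0.04],[-0.016,-0.06,0,0,0,0,0.04],[-0.016,-0.06,0,0,0,0,0.04],[-0.016,-0.06,0,0,0,0,0.04],[-0.016,-0.06,0,0,0,0,0.04],[-0.016,-0.06,0,0,0,0,0.04],[-0.016,-0.06,0,0,0,0,0.04],[-0.016,-0.06,0,0,0,0,0.04],[-0.016,-0.06,0,0,0,0,0.04],[-0.016,-0.06,0,0,0,0,0.04]]})

```text
t: 9.85
eef_pos: [0.4732, -0.2813, 0.2428]
eef_rot: [-0.473, -3.105, 0.0]
ft_force: [0.5, 0.6, -1.5]
gripper_width: 0.0427
finger_force: 30.0
```

Call:
drive_effector(rows={"steps": [[-0.018,-0.056,0.04,0,0,0,0.04],[-0.018,-0.054,0.04,0,0,0,0.04],[0,0,0.06,0,0,0,0.04],[0,0,0.06,0,0,0,0.04],[0,0,0,0,0,0,0.04],[0,0,0,0,0,0,0.04]]})

```text
t: 10.35
eef_pos: [0.4738, -0.3372, 0.1421]
eef_rot: [-0.472, -3.102, -0.004]
ft_force: [1.0, -0.7, -1.6]
gripper_width: 0.0426
finger_force: 30.0
```

```bash
python3 - <<'E'
from h import *
go([.475,-.341,.0554],0)
a=env.camera('top')[190:290,390:500];b=env.camera('scene')[120:230,150:260]
f=lambda i:cv2.resize(i,(400,400),interpolation=cv2.INTER_CUBIC)
cv2.imwrite("pics/tray.png",np.hstack([f(a),f(b)]))
E
```

```text
t 10.35 move [-0.0026 -0.0034  0.0867] rot [ 0.0018 -0.0045  0.0009] pos [ 0.4738 -0.3372  0.1421] F [ 1.0088 -0.6706 -1.6014] w 0.04263995100197281
```

View pics/tray.png

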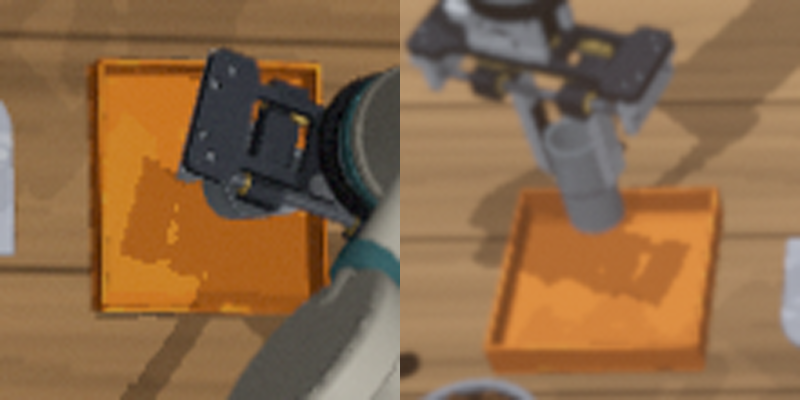

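The sleeve hangs upright over the tray, with its lower end at about (597,220) in the scene half. I'll lower it until it touches.

To row units: 0.025 m is 0.05, 0.02 m is 0.04.

Call:
drive_effector(rows={"steps": [[-0.0052,-0.0068,0.04,0,0,0,0.04],[0,0,0.05,0,0,0,0.04],[0,0,0.04,0,0,0,0.04],[0,0,0.02,0,0,0,0.04],[0,0,0.01,0,0,0,0.04],[0,0,0,0,0,0,0.04],[0,0,0,0,0,0,0.04]]})

```text
t: 11.03
eef_pos: [0.4783, -0.3444, 0.0651]
eef_rot: [0.473, 3.103, -0.002]
ft_force: [0.7, 1.0, -0.8]
gripper_width: 0.0426
finger_force: 30.0
```

Call:
drive_effector(rows={"steps": [[0,0,0.004,0,0,0,0.04],[0,0,0.004,0,0,0,0.04],[0,0,0,0,0,0,0.04],[0,0,0,0,0,0,0.04]]}, force=15)

```text
t: 11.37
eef_pos: [0.4775, -0.3439, 0.06]
eef_rot: [0.474, 3.105, -0.0]
ft_force: [-1.2, -0.2, -1.9]
gripper_width: 0.0428
finger_force: 15.0
```

```bash
python3 -c "
from h import *
go([.475,-.341,.0534],0)"
```

```text
t 11.3667 move [0.0032 0.002  0.0066] rot [-0.0002  0.0005  0.0002] pos [ 0.4775 -0.3439  0.06  ] F [-1.1915 -0.1955 -1.9446] w 0.04279533901375229
```

To row units: 0.002 m is 0.004.

Call:
drive_effector(rows={"steps": [[0,0,0.004,0,0,0,0.04],[0,0,0.004,0,0,0,0.04],[0,0,0,0,0,0,0.04],[0,0,0,0,0,0,0.04]]})

```text
t: 11.7
eef_pos: [0.4772, -0.3436, 0.0554]
eef_rot: [-0.474, -3.105, -0.001]
ft_force: [-0.7, 0.4, -1.5]
gripper_width: 0.0429
finger_force: 15.0
```

Call:
drive_effector(rows={"steps": [[0,0,0.003,0,0,0,0.04],[0,0,0,0,0,0,0.04],[0,0,0,0,0,0,0.04]]})

```text
t: 11.95
eef_pos: [0.4773, -0.3437, 0.054]
eef_rot: [-0.474, -3.105, -0.0]
ft_force: [-1.0, -0.7, -1.0]
gripper_width: 0.0428
finger_force: 15.0
```

Call:
drive_effector(rows={"steps": [[0,0,0.003,0,0,0,0.04],[0,0,0,0,0,0,0.04],[0,0,0,0,0,0,0.04]]})

```text
t: 12.2
eef_pos: [0.4775, -0.344, 0.0529]
eef_rot: [0.474, 3.105, -0.0]
ft_force: [0.3, 0.2, 0.4]
gripper_width: 0.0431
finger_force: 15.0
```

To row units: 0.001 m is 0.002.

Call:
drive_effector(rows={"steps": [[0,0,0.002,0,0,0,0.04],[0,0,0,0,0,0,0.04],[0,0,0,0,0,0,0.04]]}, force=8)

```text
t: 12.45
eef_pos: [0.4782, -0.3441, 0.0525]
eef_rot: [0.474, 3.104, -0.001]
ft_force: [0.3, 0.2, 4.4]
gripper_width: 0.0431
finger_force: 8.0
```

Call:
drive_effector(rows={"steps": [[0,0,0,0,0,0,0.05],[0,0,0,0,0,0,0.06],[0,0,0,0,0,0,0.075],[0,0,0,0,0,0,0.094],[0,0,0,0,0,0,0.094],[0,0,0,0,0,0,0.094],[0,0,0,0,0,0,0.094],[0,0,0,0,0,0,0.094]]})

```text
t: 13.12
eef_pos: [0.4773, -0.3438, 0.0515]
eef_rot: [-0.474, -3.106, -0.0]
ft_force: [0.5, 0.2, -0.4]
gripper_width: 0.092
finger_force: 0.0
```

Call:
drive_effector(rows={"steps": [[0,0,-0.03,0,0,0,0.094],[0,0,-0.05,0,0,0,0.094],[0,0,-0.06,0,0,0,0.094],[0,0,-0.06,0,0,0,0.094],[0,0,-0.06,0,0,0,0.094],[0,0,-0.06,0,0,0,0.094],[0.08,0,0,0,0,0,0.094],[0.08,0,0,0,0,0,0.094],[0.08,0,0,0,0,0,0.094],[0.08,0,0,0,0,0,0.094],[0,0,0,0,0,0,0.094],[0,0,0,0,0,0,0.094]]})

```text
t: 14.12
eef_pos: [0.3232, -0.2954, 0.2121]
eef_rot: [0.477, 3.104, -0.001]
ft_force: [-0.3, 0.6, 0.4]
gripper_width: 0.0938
finger_force: 0.0
```

```bash
python3 - <<'E'
from h import *
a=env.camera('top')[190:290,390:500];b=env.camera('scene')
f=lambda i:cv2.resize(i,(300,300),interpolation=cv2.INTER_CUBIC)
cv2.imwrite("pics/end.png",np.hstack([f(a),cv2.resize(b,(480,300))]))
E
```

```text
(no output)
```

View pics/end.png

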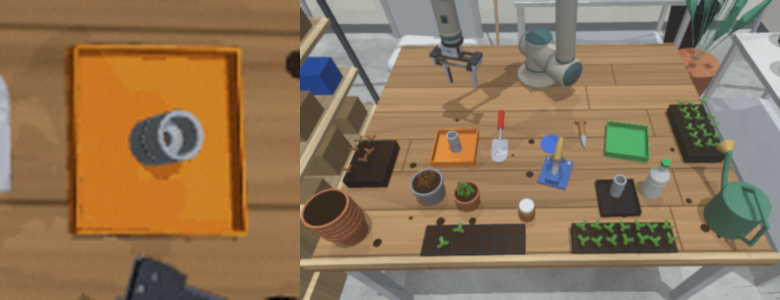

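The sleeve stands upright in the middle of the orange tray, at (165,138) in the top view and (453,141) in the scene view. Nothing else has moved and the arm is clear.

```bash
python3 -c "
from plant import env
print(env.hand_in())"
```

```text
the job is handed in; nothing more can be done
None
```

The sleeve was bad: it stopped about 38 mm short of the collar, so I stood it upright in the orange tray, moved nothing else and handed the job in at about 14 s.

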